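# Unhook a logger board from its sprung cradle

### The job

The logger board has been checked and has to come out of its service cradle. Lift the sprung hold-down finger by its ball knob until it stays up by itself, with the board still in its place, and leave it up for the next board; then draw the board clear of the fixed hook at its other end, lift it out and set it down gently, lengthwise in the black tray, level on both support ribs with its components up. Leave the other things on the bench where they are.

Things in the scene. Friction and masses are not known exactly. Their poses are not given: they have to be found in the camera images.
- cradle: Aluminium cradle bolted to the bench, plate 250 x 120 x 12 mm. Origin on the bench under the seated board's middle; x runs along the board from the fixed hook to the finger's hinge, z up. Four 8 mm side pins at x = +-60, y = +-34.5 mm, tops 56 mm above the bench, stand 2.5 mm off the board's sides. For x = -45 to 45 mm nothing stands beside the board and there are 30 mm of air under it.
- hook (a point): Tip of the fixed hook's lip at the cradle's -x end (cradle x = -70 mm, underside 50 mm above the bench), 36 mm wide, 56 mm high. The lip reaches 5 mm over the board's end, 2 mm above it: lifted straight up the board catches. With the finger up, slide the board 8 to 15 mm towards cradle +x first; that way is free for 20 mm.
- finger_hinge (a point): Hinge axis of the finger, at cradle x = +115 mm, y = 0, 62 mm above the bench. The axis runs along the cradle's y, between two aluminium cheeks 74 mm high over the bench, 37 mm over their outsides, that begin at cradle x = 100 mm.
- finger_knob (a point): Centre of the finger's black ball knob, 25 mm in diameter, on an 8 mm stem. With the finger down it is 98 mm above the bench, 33 mm above the finger's bar, and at cradle x = +45 mm. It is 79 mm from the hinge axis and moves about it with the finger; room on both its sides to pinch it along the cradle's y.
- finger (a joint): Finger angle, rad. 0 = down: rubber pad on the board's end (5 N), a short shoulder hanging just beyond that end. Grows as the knob is lifted and swung over the hinge towards cradle +x (4 N at the knob to start). A spring strut on its heel works over centre: let go below about 0.9 it snaps back down; past 0.9 it springs upright to its stop at 1.65 and stays, clear of the board.
- board: Green circuit board on its carrier, 150 x 56 x 6 mm, about 0.15 kg. Origin at its very centre; x along its length, z out of the component side. Seated: centre 45 mm above the bench, axes as the cradle's within 2 degrees. Components rise up to 9 mm above its top; held best by its bare long edges, near mid-length.
- tray: Loose black tray, 230 x 150 mm outside, walls 4 mm thick and 45 mm high, floor 4 mm, 0.45 kg. Origin under its middle, x along its length, z up. Two grey ribs, 8 mm thick, run right across it at x = +-45 mm, tops 30 mm above the bench. A board laid lengthwise on both has its centre at 33 mm; either end may lead.
- profiler: White cylindrical instrument lying along x on two feet, 60 mm in diameter, 400 mm long. Origin under its middle on the bench. Leave it alone.
- head: Round acoustic head, white below, blue above with four red discs, 150 mm in diameter, 103 mm high. Origin under its centre. Leave it alone.
- guard: Perforated steel channel standing on its two edges, 180 x 56 mm, 60 mm high. Origin under its centre on the bench. Leave it alone.
- screwdriver: Screwdriver, 180 mm long, lying along its x on the bench. Leave it alone.
There are look-alikes about, which are no part of the job. Leave any purple look-alike of the board alone.

How it is judged:
By the outcome, as a careful person would: the job done as asked, in the order asked, and still so for the second after the job is handed in, with the robot touching nothing.
It also fails if it takes over 54 s, if anything falls off the work surface, if the arm or the gripper's body presses on something with over 40 N, if the wrist force passes 120 N, or if a joint passes its speed limit or range.

### The arm

A 7-joint arm with a two-finger parallel gripper is mounted at the origin on the work surface. World frame = base frame: x ahead of the robot, y to its left, z up, the work surface at z = 0. Lengths are in m, angles in degrees, forces in N, time in s.
With the tool pointing down it reaches from about 0.35 to 0.9 m from the base axis. Payload 7.2 kg.
Tool frame: the origin (TCP) lies between the finger pads; the fingertips stand 25 mm ahead of it and the grasp point (between the pads) lies 6 mm ahead of it (robot.finger_overhang is the distance from the TCP to the fingertips, in m); z points along the fingers, y is the line along which they close (so a half turn about z gives the same grasp; the last joint's range is limited). The gripper opens to 85 mm and grips with 20 to 120 N. Pads are 22 mm wide; open, the fingers measure 114 mm over their backs; the gripper's body (76 mm by 85 mm) begins 54 mm behind the grasp point. The pads swing forward as they close: fully open they stand 13 mm farther back than shut.
Start: joints at [71.322, 23.554, -0.728, 91.456, 0.321, 64.991, -4.71], TCP at [0.159, -0.604, 0.256] pointing down, gripper open.
Joint ranges: [-169.25, 169.25], [-16.82, 113.86], [-84.01, 82.57], [7.8, 145.47], [-59.2, 239.2], [7.22, 106.19], [-163.78, 163.78]. Speed limits (degrees/s): [136.94, 136.94, 172.46, 172.46, 180, 180, 180].

### API

Orientations are given as [roll, pitch, yaw] about the fixed x, y, z axes, in that order (R = Rz(yaw) Ry(pitch) Rx(roll)).
In Python, from cell import robot gives the robot as it stands.
- The arm moves only by the tool send_rows, never from a script. Its argument "series" is one flat list of numbers, 7 for each row, row after row: the shift along the tool's x, y, z in cm, then the turn, a rotation vector about the tool's x, y, z in degrees, then the gripper's target within -1 to 1 (fully open at 1, half-way at 0, shut at -1). In form: [dx, dy, dz, wx, wy, wz, jaw, dx, dy, dz, wx, wy, wz, jaw, ...]. A call has 1 to 5 rows; each row is the pose to reach, as a shift and turn from the pose commanded when the call began, along the tool's axes at that moment; what a row does not reach only later rows make up. A row lasts 1/12 s, in which the tool goes at most 41.7 mm and 7.16 degrees, less where a joint would pass 70% of its speed; a pose out of reach is approached as far as the arm can. A call with a gripper value outside its range is refused whole. The fingers move at their own pace and stop on an object; the grip force is fixed at half the most. Time passes only in rows, so rows that repeat a pose let the fingers close. It gives the time, the measured TCP pose, the force, the opening and the grip force at its end, in the units of the state.
- robot.read_state(): the state, without advancing time (a new reading comes with each control period).
- robot.snapshot(name): name is "scene" or "top"; returns the picture (384x512x3 uint8, red, green, blue); there is no depth.
- robot.camera_model(name): a dict with "mtx" (3x3 intrinsics, pixels), "R" (3x3) and "t" (3): a world point X has camera coordinates R X + t. Camera axes: x right, y down, z forward; pixel columns grow to the right and rows downward; lengths in m; the calibration is good to about 2 mm. A picture is of the moment at which its call begins. camera_model takes no time and is no camera call.
- robot.hand_in(): hands the job in; it is judged then, once.
The state is a dict: "time_s": time; "joint_positions": joint angles; "joint_velocities": joint speeds; "joint_efforts": joint torques, N m; "tool_pos": TCP position; "tcp_rot": TCP orientation; "force": force on the tool from outside, world axes, zero at the start; "torque": the same for the moment, N m; "opening": finger opening in m; "grip_force": force on a finger pad.
Only numpy, scipy, OpenCV 4.12 (cv2) and the standard library are available. Lean on these libraries where they do the work, as an engineer would, in place of code of your own. Each camera call takes 0.05 s, during which the arm holds its last target. There are 200 camera calls.

## Working session

There is one attempt and no reset: what is moved stays moved. The work goes in short steps, Python scripts to look and compute and a tool call to move; the robot and the scene stay as the last step left them, time stands still between calls to the robot, and variables do not carry over. Pictures are saved under pics/ and viewed, at most 10 in all, crops included, and the job is handed in when it is done.

Besides the shell and the picture viewer there is one more tool, called as name(argument=value, ...) on one line, values as JSON. send_rows: Moves the arm, as the interface text tells. Its arguments: {"type":"object","properties":{"series":{"type":"array","items":{"type":"number"}}},"required":["series"]}

```bash
ls; mkdir -p pics; python3 - <<'E'
from cell import robot
import cv2
for n in("scene","top"):
    cv2.imwrite(f"pics/{n}0.png",cv2.resize(robot.snapshot(n)[:,:,::-1],(800,600),interpolation=cv2.INTER_CUBIC))
    c=robot.camera_model(n);print(n,c)
print(robot.read_state(),robot.finger_overhang)
E
```

```text
pics
scene {'mtx': array([[474.78038555,   0.        , 258.41652661],
       [  0.        , 474.78038555, 193.50110457],
       [  0.        ,   0.        ,   1.        ]]), 'R': array([[ 0.83369713,  0.5522205 , -0.00126696],
       [ 0.41312214, -0.62521701, -0.66214333],
       [-0.36644125,  0.55150358, -0.74937615]]), 't': array([-0.41439133, -0.24992258,  1.80164498])}
top {'mtx': array([[362.24602458,   0.        , 254.57938059],
       [  0.        , 362.24602458, 193.28312569],
       [  0.        ,   0.        ,   1.        ]]), 'R': array([[-3.91017408e-03, -9.99992354e-01, -3.97560831e-05],
       [-9.93488342e-01,  3.88926902e-03, -1.13867414e-01],
       [ 1.13866698e-01, -4.05744205e-04, -9.93495954e-01]]), 't': array([-0.11118614,  0.57569313,  1.07679911])}
{'time_s': 0.1, 'joint_positions': array([71.32044964, 23.5973291 , -0.728976  , 91.49683957,  0.31849849,
       64.98928455, -4.71049725]), 'joint_velocities': array([ 8.58593123e-02, -1.94991454e-01, -7.83521396e-02, -1.41293931e-01,
       -6.70283759e-02, -4.10491661e-02,  1.21347959e-04]), 'joint_efforts': array([ 3.63967381e-03, -6.01823473e+01,  6.85036909e-01, -3.00089550e+01,
        1.40668897e-02,  6.36105862e-03, -2.34204941e-05]), 'tool_pos': array([ 0.15924561, -0.60397436,  0.25553369]), 'tcp_rot': array([-1.79918594e+02,  3.32987983e-03,  1.47721521e+01]), 'force': array([0.80845854, 0.52517403, 0.2547383 ]), 'torque': array([-0.01935244,  0.02071054, -0.02903835]), 'grip_force': 0.0, 'opening': 0.08524970517186459} 0.025
```

View pics/scene0.png

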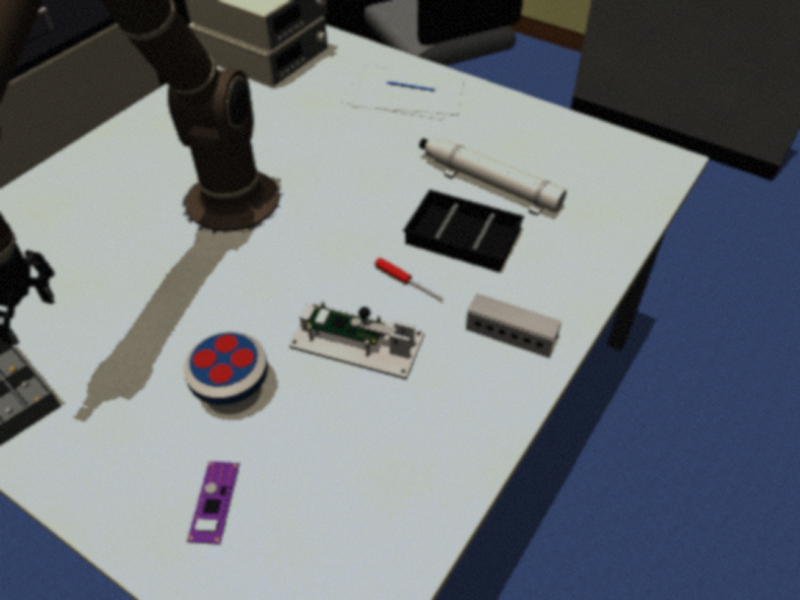

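View pics/top0.png

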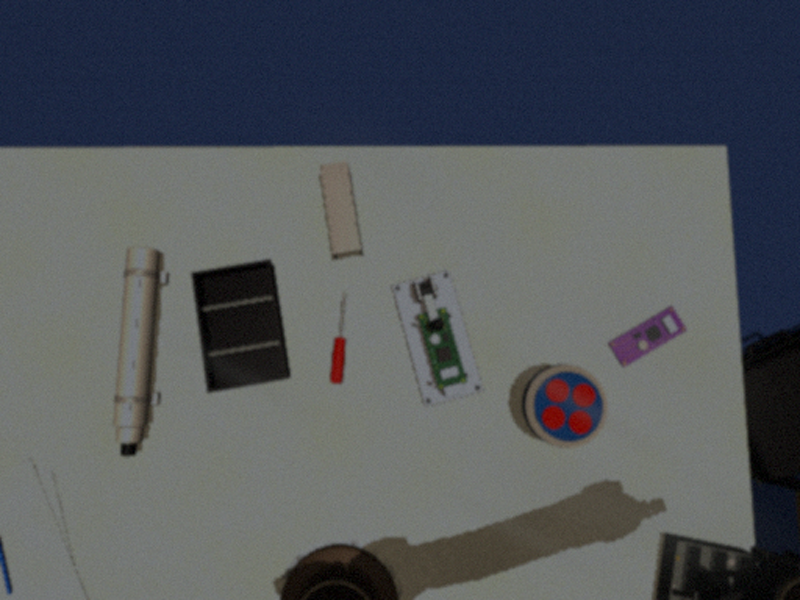

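The scene picture shows the cradle at about (360,340) with the hook end to the left, and the tray at (463,230). In the top picture the cradle is at (437,337) with its hinge end up at (425,285), and the tray at (241,325). I'll enlarge both.

```bash
python3 - <<'E'
from cell import robot
import cv2,numpy as np
im=np.mean([robot.snapshot("top").astype(float) for _ in range(4)],0).astype(np.uint8)[:,:,::-1]
im=cv2.convertScaleAbs(im,alpha=1.4)
a=cv2.resize(im[170:262,245:312],None,fx=6,fy=6,interpolation=cv2.INTER_CUBIC)
b=cv2.resize(im[163:255,120:187],None,fx=6,fy=6,interpolation=cv2.INTER_CUBIC)
o=np.hstack([a,b])[:,:800]
cv2.imwrite("pics/crop1.png",o)
im=np.mean([robot.snapshot("scene").astype(float) for _ in range(4)],0).astype(np.uint8)[:,:,::-1]
im=cv2.convertScaleAbs(im,alpha=1.3)
cv2.imwrite("pics/crop2.png",cv2.resize(im[185:245,182:274],None,fx=8,fy=8,interpolation=cv2.INTER_CUBIC))
E
```

```text
(no output)
```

View pics/crop1.png

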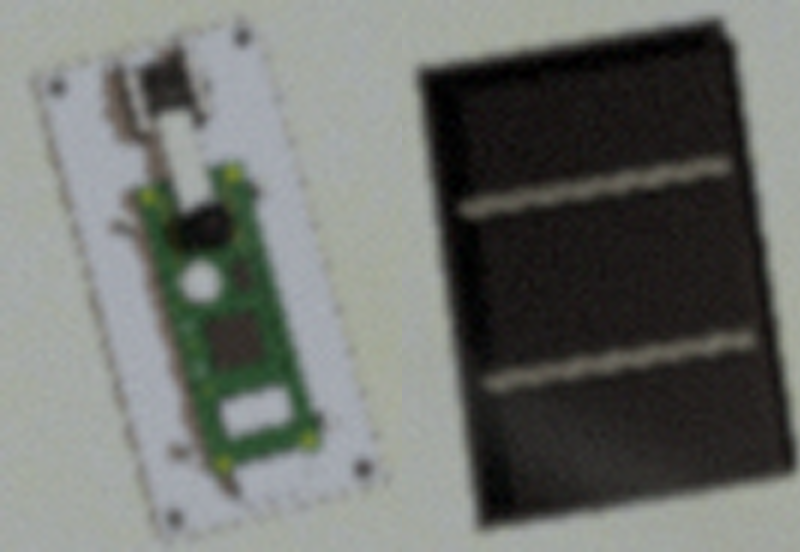

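View pics/crop2.png

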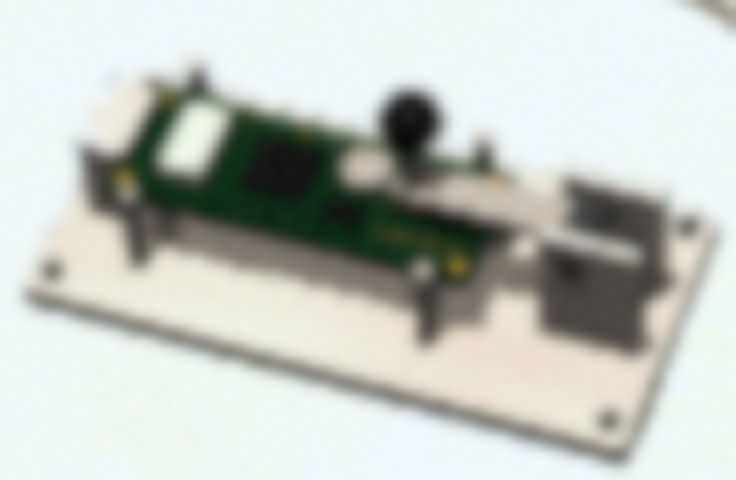

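Crop 1 (left) shows the plate holes at (57,87), (243,37), (175,517) and (363,468), the knob at (204,228) and the yellow board marks. On the right are the tray rim corners (418,68), (720,20), (795,470) and (480,527), with rib ends at (462,210)-(730,165) and (487,385)-(755,340). Crop 2 has the knob at (410,122) and holes at (52,270), (688,227) and (608,420).

```bash
cat > fit.py <<'E'
from cell import robot
import numpy as np
from scipy.optimize import least_squares
C={n:robot.camera_model(n) for n in("scene","top")}
def proj(n,X):
    c=C[n];p=c["mtx"]@(c["R"]@np.asarray(X)+c["t"]);return p[:2]/p[2]
def back(n,uv,z):
    c=C[n];d=c["R"].T@np.linalg.solve(c["mtx"],[*uv,1]);o=-c["R"].T@c["t"];return o+d*(z-o[2])/d[2]
def place(x,y,yaw,p):
    c,s=np.cos(yaw),np.sin(yaw);return np.array([x+c*p[0]-s*p[1],y+s*p[0]+c*p[1],p[2]])
E
python3 - <<'E'
from fit import *
T=lambda x,y:(245+(x-2.5)/6,170+(y-2.5)/6)
Tb=lambda x,y:(120+(x-402-2.5)/6,163+(y-2.5)/6)
S=lambda x,y:(182+(x-3.5)/8,185+(y-3.5)/8)
for n,uv,z in[("top",T(204,228),.098),("scene",S(410,122),.098)]:print("knob",n,back(n,uv,z))
H=[(57,87,1,1),(243,37,1,-1),(175,517,-1,1),(363,468,-1,-1)]
for h in H:print("hole",back("top",T(*h[:2]),.012))
for h in[(52,270),(688,227),(608,420)]:print("holeS",back("scene",S(*h),.012))
B=[(150,198),(233,174),(224,463),(310,439)]
for h in B:print("mark",back("top",T(*h),.048))
for h in [(165,97),(125,178),(457,265),(495,175)]:print("markS",back("scene",S(*h),.048))
for h in[(418,68),(720,20),(795,470),(480,527)]:print("rim",back("top",Tb(*h),.045))
for h in[(462,210),(730,165),(487,385),(755,340)]:print("rib",back("top",Tb(*h),.03))
E
```

```text
knob top [ 0.52621931 -0.18212602  0.098     ]
knob scene [ 0.52739977 -0.18549821  0.098     ]
hole [ 0.60664097 -0.11200669  0.012     ]
hole [ 0.63266416 -0.20940648  0.012     ]
hole [ 0.38496513 -0.17137163  0.012     ]
hole [ 0.40932416 -0.26776647  0.012     ]
holeS [ 0.40847902 -0.26753184  0.012     ]
holeS [ 0.60556704 -0.11114312  0.012     ]
holeS [ 0.63142132 -0.2075441   0.012     ]
mark [ 0.54514432 -0.15851959  0.048     ]
mark [ 0.55708908 -0.20034851  0.048     ]
mark [ 0.41331126 -0.1940262   0.048     ]
mark [ 0.42492177 -0.23681111  0.048     ]
markS [ 0.41188236 -0.19459566  0.048     ]
markS [ 0.42473472 -0.23627822  0.048     ]
markS [ 0.55753977 -0.20038386  0.048     ]
markS [ 0.54413144 -0.15554916  0.048     ]
rim [0.63486631 0.28972239 0.045     ]
rim [0.6590286  0.13682831 0.045     ]
rim [0.4315753  0.09455007 0.045     ]
rim [0.40415025 0.25028225 0.045     ]
rib [0.56380891 0.26999896 0.03      ]
rib [0.58645277 0.13349148 0.03      ]
rib [0.47464397 0.25418303 0.03      ]
rib [0.49687113 0.11888793 0.03      ]
```

send_rows(series=[3.1,-2.1,0,0,0,0,1,6.2,-4.2,0,0,0,0,1,9.3,-6.3,0,0,0,0,1,12.4,-8.4,0,0,0,0,1,15.5,-10.5,0,0,0,0,1])

```text
time_s: 0.92
tool_pos: [0.2833, -0.4619, 0.2565]
tcp_rot: [180.0, -0.0, 14.8]
force: [0.9, -0.3, 0.6]
opening: 0.0852
grip_force: 0.0
```

send_rows(series=[3.1,-2.1,0,0,0,0,1,6.2,-4.2,0,0,0,0,1,9.3,-6.3,0,0,0,0,1,12.4,-8.4,0,0,0,0,1,15.5,-10.5,0,0,0,0,1])

```text
time_s: 1.33
tool_pos: [0.4065, -0.3208, 0.2567]
tcp_rot: [180.0, -0.0, 14.8]
force: [1.3, 0.1, 1.0]
opening: 0.0852
grip_force: 0.0
```

send_rows(series=[3.0,-2.0,0.5,0,0,0,1,6.0,-4.0,1,0,0,0,1,9.0,-6.0,2,0,0,0,1,12.0,-8.0,3,0,0,0,1,15.2,-10.2,4,0,0,0,1])

```text
time_s: 1.75
tool_pos: [0.5273, -0.1841, 0.2162]
tcp_rot: [180.0, -0.0, 14.7]
force: [0.3, -1.0, 0.3]
opening: 0.0854
grip_force: 0.0
```

send_rows(series=[0,0.1,3,0,0,0,1,0,0.1,6,0,0,0,1,0,0.1,9,0,0,0,1,0,0.1,11.4,0,0,0,1,0,0.1,11.4,0,0,0,0])

```text
time_s: 2.17
tool_pos: [0.5239, -0.185, 0.0978]
tcp_rot: [-179.8, 0.4, 14.8]
force: [-0.3, -0.4, -0.1]
opening: 0.0755
grip_force: 0.0
```

send_rows(series=[0,0,0,0,0,0,-0.2,0,0,0,0,0,0,-0.3,0,0,0,0,0,0,-0.6,0,0,0,0,0,0,-1,0,0,0,0,0,0,-1])

```text
time_s: 2.58
tool_pos: [0.5276, -0.1855, 0.1044]
tcp_rot: [179.9, -0.1, 14.8]
force: [-2.9, 3.1, 7.7]
opening: 0.022
grip_force: 58.3
```

send_rows(series=[0,0,0,0,0,0,-1,0,0,0,0,0,0,-1,0,0,0,0,0,0,-1,0,0,0,0,0,0,-1,0,0,0,0,0,0,-1])

```text
time_s: 3.0
tool_pos: [0.5276, -0.1855, 0.1044]
tcp_rot: [179.9, -0.1, 14.8]
force: [-2.3, 2.7, 8.6]
opening: 0.0221
grip_force: 58.3
```

```bash
python3 - <<'E'
from cell import robot
import cv2,numpy as np
a=np.mean([robot.snapshot("scene").astype(float) for _ in range(2)],0).astype(np.uint8)[:,:,::-1]
cv2.imwrite("pics/g1.png",cv2.resize(cv2.convertScaleAbs(a,alpha=1.3)[170:250,175:280],None,fx=7,fy=7,interpolation=cv2.INTER_CUBIC))
E
```

```text
(no output)
```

View pics/g1.png

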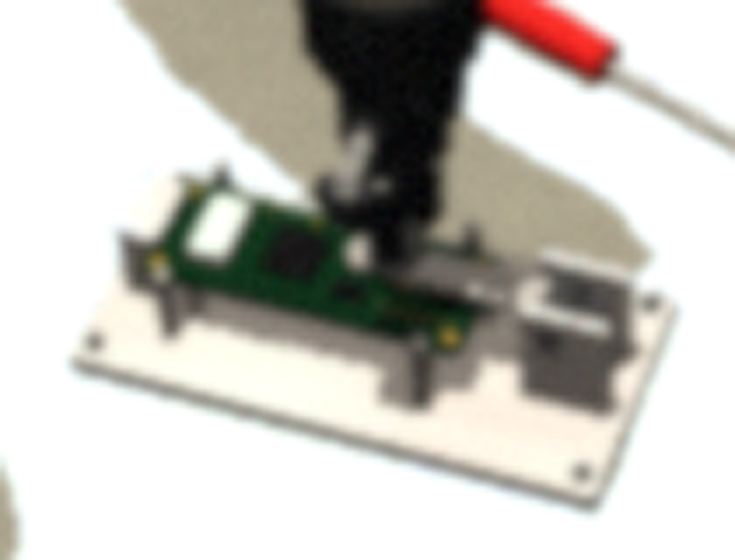

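The jaws hold the knob, with the board seated and nothing shifted. I'll swing it up along the arc about the hinge.

send_rows(series=[0.25,0,-0.45,0,0,0,-1,0.57,0,-0.94,0,0,0,-1,0.9,0,-1.37,0,0,0,-1,1.27,0,-1.8,0,0,0,-1,1.67,0,-2.2,0,0,0,-1])

```text
time_s: 3.52
tool_pos: [0.5422, -0.1815, 0.1242]
tcp_rot: [-179.9, 0.1, 14.7]
force: [-1.1, 0.8, -7.6]
opening: 0.0219
grip_force: 59.0
```

send_rows(series=[0.85,0,-0.7,0,0,0,-1,1.8,0,-1.25,0,0,0,-1,2.8,0,-1.67,0,0,0,-1,3.9,0,-1.95,0,0,0,-1,5.0,0,-2.08,0,0,0,-1])

```text
time_s: 3.93
tool_pos: [0.5946, -0.1682, 0.1467]
tcp_rot: [179.9, -0.3, 14.8]
force: [0.3, 0.2, 0.4]
opening: 0.0007
grip_force: 0.0
```

send_rows(series=[0.6,0,0,0,0,0,-1,1.1,0,0.03,0,0,0,-1,1.4,0,0.05,0,0,0,-1,1.4,0,0.05,0,0,0,-1,1.4,0,0.05,0,0,0,-1])

```text
time_s: 4.35
tool_pos: [0.6048, -0.1654, 0.1447]
tcp_rot: [180.0, -0.0, 14.8]
force: [-0.1, -1.5, 0.5]
opening: 0.0001
grip_force: 0.0
```

```bash
python3 - <<'E'
from cell import robot
import cv2,numpy as np
a=np.mean([robot.snapshot("scene").astype(float) for _ in range(2)],0).astype(np.uint8)[:,:,::-1]
cv2.imwrite("pics/g2.png",cv2.resize(cv2.convertScaleAbs(a,alpha=1.3)[170:250,175:280],None,fx=7,fy=7,interpolation=cv2.INTER_CUBIC))
E
```

```text
(no output)
```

View pics/g2.png

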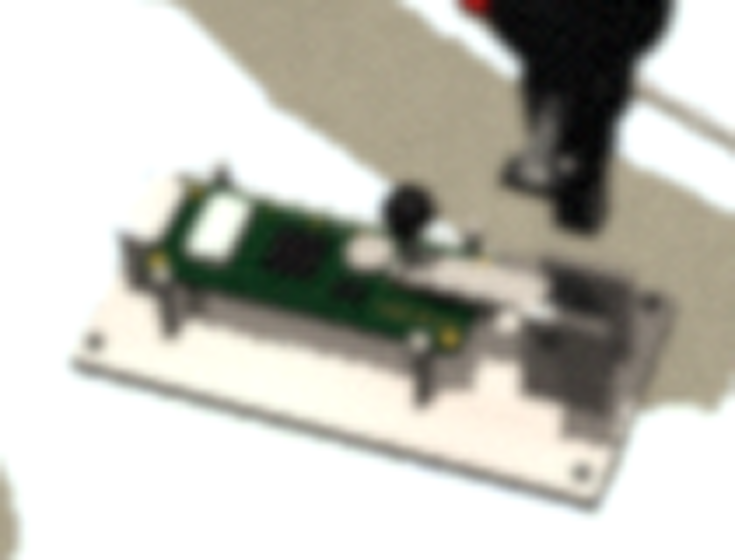

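The finger has snapped back down at (408,210), and the board is unmoved. I'll regrasp deeper, then swing slower with a following tilt.

send_rows(series=[0,0,-1,0,0,0,1,-2,0,-2,0,0,0,1,-4.5,0,-2,0,0,0,1,-7,0,-2,0,0,0,1,-7.9,0,-2,0,0,0,1])

```text
time_s: 4.87
tool_pos: [0.5253, -0.187, 0.1654]
tcp_rot: [180.0, 0.1, 14.6]
force: [-0.3, -0.8, 0.5]
opening: 0.0609
grip_force: 0.0
```

send_rows(series=[0,0,0.5,0,0,0,1,0,0,2.5,0,0,0,1,0,0,4.5,0,0,0,1,0,0,6,0,0,0,1,0,0,6.7,0,0,0,1])

```text
time_s: 5.28
tool_pos: [0.5285, -0.1847, 0.0958]
tcp_rot: [-179.9, 0.1, 14.8]
force: [-0.1, -0.0, -0.4]
opening: 0.0856
grip_force: 0.0
```

send_rows(series=[0,0,0,0,0,0,1,0,0,0,0,0,0,0,0,0,0,0,0,0,-0.2,0,0,0,0,0,0,-1,0,0,0,0,0,0,-1])

```text
time_s: 5.7
tool_pos: [0.529, -0.1855, 0.0985]
tcp_rot: [180.0, -0.1, 14.8]
force: [-0.5, -0.7, -0.8]
opening: 0.0385
grip_force: 0.0
```

send_rows(series=[0,0,0,0,0,0,-1,0,0,0,0,0,0,-1,0,0,0,0,0,0,-1,0,0,0,0,0,0,-1])

```text
time_s: 6.03
tool_pos: [0.5287, -0.1852, 0.0984]
tcp_rot: [180.0, -0.0, 14.8]
force: [-1.5, 1.3, 5.5]
opening: 0.022
grip_force: 58.3
```

```bash
python3 - <<'E'
import numpy as np
def b(t):a=np.radians(27.2+t);return np.array([-7.9*np.cos(a)+7.026,-(7.9*np.sin(a)-3.61)]) # x, z(down)
th=0;tl=0
for c in range(4):
    for i in range(1,6):
        d=b(th+4*i)-b(th);s=np.radians(tl)
        # tool axes after tilt -tl about y: z'=(-sin,cos), x'=(cos,sin)
        print(round(d@[np.cos(s),np.sin(s)],2),round(d@[-np.sin(s),np.cos(s)],2),end=' | ')
    print();th+=20;tl+=7.5
E
```

```text
0.27 -0.48 | 0.57 -0.94 | 0.9 -1.38 | 1.27 -1.8 | 1.66 -2.19 | 
0.37 -0.41 | 0.76 -0.8 | 1.18 -1.15 | 1.63 -1.48 | 2.09 -1.77 | 
0.45 -0.32 | 0.92 -0.61 | 1.4 -0.87 | 1.91 -1.09 | 2.43 -1.28 | 
0.51 -0.22 | 1.03 -0.4 | 1.56 -0.55 | 2.1 -0.65 | 2.65 -0.72 |
```

send_rows(series=[0.27,0,-0.48,0,-1.5,0,-1,0.57,0,-0.94,0,-3,0,-1,0.9,0,-1.38,0,-4.5,0,-1,1.27,0,-1.8,0,-6,0,-1,1.66,0,-2.19,0,-7.5,0,-1])

```text
time_s: 6.45
tool_pos: [0.5427, -0.1814, 0.1187]
tcp_rot: [-179.9, 7.8, 14.7]
force: [-2.6, -0.6, -6.4]
opening: 0.022
grip_force: 58.9
```

send_rows(series=[0.37,0,-0.41,0,-1.5,0,-1,0.76,0,-0.8,0,-3,0,-1,1.18,0,-1.15,0,-4.5,0,-1,1.63,0,-1.48,0,-6,0,-1,2.09,0,-1.77,0,-7.5,0,-1])

```text
time_s: 6.87
tool_pos: [0.5648, -0.1754, 0.1337]
tcp_rot: [-179.9, 15.3, 14.7]
force: [-4.4, -0.5, -4.0]
opening: 0.0221
grip_force: 58.8
```

send_rows(series=[0.45,0,-0.32,0,-1.5,0,-1,0.92,0,-0.61,0,-3,0,-1,1.4,0,-0.87,0,-4.5,0,-1,1.91,0,-1.09,0,-6,0,-1,2.43,0,-1.28,0,-7.5,0,-1])

```text
time_s: 7.28
tool_pos: [0.592, -0.1682, 0.1394]
tcp_rot: [-179.9, 22.7, 14.8]
force: [-0.6, 0.7, -7.3]
opening: 0.022
grip_force: 58.9
```

send_rows(series=[0.51,0,-0.22,0,0,0,-1,1.03,0,-0.4,0,0,0,-1,1.56,0,-0.55,0,0,0,-1,1.56,0,-0.55,0,0,0,-1,1.56,0,-0.55,0,0,0,-1])

```text
time_s: 7.7
tool_pos: [0.6091, -0.1641, 0.1403]
tcp_rot: [180.0, 22.4, 14.8]
force: [0.2, 0.8, -0.9]
opening: 0.0001
grip_force: 0.8
```

```bash
python3 - <<'E'
from cell import robot
import cv2,numpy as np
a=robot.snapshot("scene")[:,:,::-1]
cv2.imwrite("pics/g3.png",cv2.resize(cv2.convertScaleAbs(a,alpha=1.3)[170:250,175:280],None,fx=7,fy=7,interpolation=cv2.INTER_CUBIC))
E
```

```text
(no output)
```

View pics/g3.png

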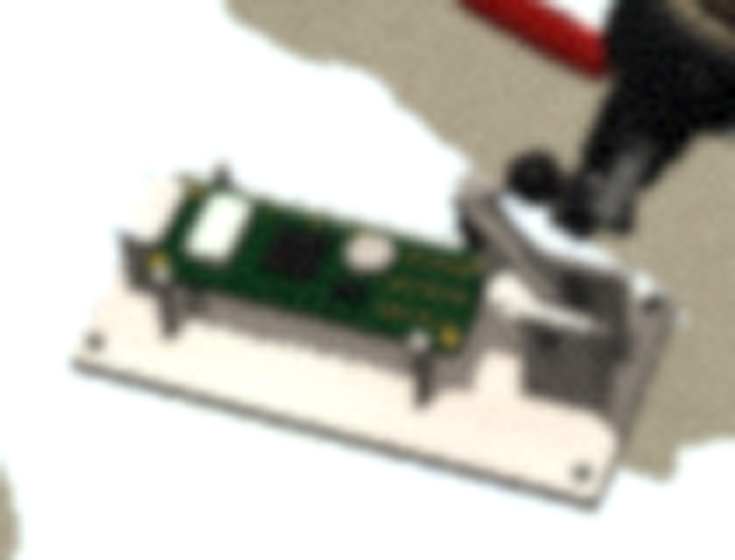

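The finger stands part way up, with the knob at (533,178) against the closed jaws. I'll find its angle and whether it is moving.

```bash
python3 - <<'E'
from fit import *
import cv2
o=(.485,-.197,np.radians(15))
for t in range(30,80,5):
    a=np.radians(27.2+t);print(t,proj("scene",place(*o,[.115-.079*np.cos(a),0,.062+.079*np.sin(a)])).round(1))
a=robot.snapshot("scene").astype(int);b=cv2.imread("pics/g3.png")
cv2.imwrite("pics/tmp.png",cv2.resize(cv2.convertScaleAbs(a[170:250,175:280,::-1].astype(np.uint8),alpha=1.3),None,fx=7,fy=7,interpolation=cv2.INTER_CUBIC))
d=cv2.absdiff(cv2.GaussianBlur(cv2.imread("pics/tmp.png"),(0,0),6),cv2.GaussianBlur(b,(0,0),6)).max(2);print(d.max(),np.unravel_index(d.argmax(),d.shape))
s=robot.read_state();print(s["tool_pos"],s["tcp_rot"],s["force"],s["opening"],s["joint_positions"])
E
```

```text
30 [241.3 195.4]
35 [243.2 195.1]
40 [245.2 195. ]
45 [247.2 195. ]
50 [249.3 195.1]
55 [251.5 195.4]
60 [253.7 195.8]
65 [256.  196.3]
70 [258.2 197. ]
75 [260.4 197.9]
16 (np.int64(0), np.int64(609))
[ 0.6086868  -0.16433419  0.1403533 ] [179.97689173  22.43100305  14.74881693] [ 0.70611472  1.42162213 -0.93211865] -0.00015117161939328256 [ 12.55144043  42.27571453  -9.95795446  79.75307976  13.90354653
  80.35304815 -76.35758825]
```

θ is about 54° (0.94 rad), static and past centre, with the finger leaning on the closed jaws. I'll back the jaws off towards +x so it springs up.

send_rows(series=[1.3,0,-0.55,0,0,0,-1,2.6,0,-1.1,0,0,0,-1,3.9,0,-1.6,0,0,0,-1,5.4,0,-2.25,0,0,0,-1,7,0,-2.9,0,0,0,-1])

```text
time_s: 8.22
tool_pos: [0.6821, -0.1456, 0.1406]
tcp_rot: [179.9, 22.5, 14.7]
force: [0.3, -0.4, -0.2]
opening: 0.0001
grip_force: 0.0
```

send_rows(series=[-0.4,0,-2.0,0,4,0,0,-1.2,0,-4,0,8,0,1,-2.4,0,-6.5,0,13,0,1,-3.2,0,-8.5,0,18,0,1,-3.2,0,-8.5,0,22.5,0,1])

```text
time_s: 8.63
tool_pos: [0.6867, -0.1452, 0.2373]
tcp_rot: [179.7, -0.7, 14.7]
force: [0.1, -0.6, 1.5]
opening: 0.0603
grip_force: 0.0
```

```bash
python3 - <<'E'
from fit import *
import cv2
im=[np.mean([robot.snapshot(n).astype(float) for _ in range(2)],0).astype(np.uint8)[:,:,::-1] for n in("scene","top")]
a=cv2.resize(cv2.convertScaleAbs(im[0],alpha=1.3)[180:250,180:275],None,fx=5,fy=5,interpolation=cv2.INTER_CUBIC)
b=cv2.resize(cv2.convertScaleAbs(im[1],alpha=1.4)[175:258,250:310],None,fx=5,fy=5,interpolation=cv2.INTER_CUBIC)
o=np.zeros((415,775,3),np.uint8);o[:350,:475]=a;o[:,475:]=b
cv2.imwrite("pics/g4.png",o)
s=robot.read_state();print(s["tool_pos"],s["tcp_rot"],s["time_s"])
E
```

```text
[ 0.68371949 -0.14502974  0.23095844] [1.79970308e+02 1.28701050e-01 1.47093110e+01] 8.8333
```

View pics/g4.png

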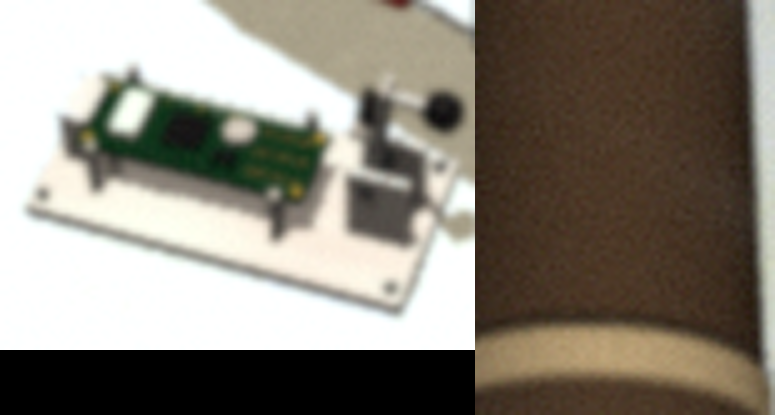

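The finger now stands upright by itself, with its knob at (442,110), and the board marks have not moved. Next I'll go over the board.

send_rows(series=[-4,0,0,0,0,0,1,-8,0,0,0,0,-0.4,1,-12,0,0,0,0,-0.4,1,-16.5,0,0,0,0,-0.4,1,-20.5,0,0,0,0,-0.4,1])

```text
time_s: 9.25
tool_pos: [0.4863, -0.1956, 0.2289]
tcp_rot: [-179.9, 0.2, 15.3]
force: [-0.5, -1.5, 0.6]
opening: 0.0851
grip_force: 0.0
```

send_rows(series=[0,0,2,0,0,0,1,0,0,5,0,0,0,1,0,0,8,0,0,0,1,0,0,10,0,0,0,1,0,0,11,0,0,0,1])

```text
time_s: 9.67
tool_pos: [0.4867, -0.195, 0.1166]
tcp_rot: [-179.8, 0.4, 15.2]
force: [-0.6, -0.3, 0.9]
opening: 0.0856
grip_force: 0.0
```

send_rows(series=[0,0,0,0,0,0,1,0,0,0,0,0,0,1,0,0,0,0,0,0,1])

```text
time_s: 9.92
tool_pos: [0.4891, -0.196, 0.1211]
tcp_rot: [180.0, -0.0, 15.2]
force: [-0.2, -0.6, 0.9]
opening: 0.0854
grip_force: 0.0
```

send_rows(series=[-0.2,0,1.8,0,0,0,1,-0.4,0,3.6,0,0,0,1,-0.4,0,5.2,0,0,0,1,-0.4,0,6.4,0,0,0,1,-0.4,0,7.1,0,0,0,1])

```text
time_s: 10.33
tool_pos: [0.4847, -0.1973, 0.0493]
tcp_rot: [180.0, -0.0, 15.2]
force: [-0.3, 0.4, 1.4]
opening: 0.0855
grip_force: 0.0
```

send_rows(series=[0,0,0.2,0,0,0,1,0,0,0.3,0,0,0,1,0,0,0.3,0,0,0,0.8,0,0,0.3,0,0,0,0.6,0,0,0.3,0,0,0,0.5])

```text
time_s: 10.75
tool_pos: [0.4848, -0.1973, 0.0471]
tcp_rot: [180.0, -0.1, 15.2]
force: [-0.2, -0.1, 0.0]
opening: 0.0639
grip_force: 0.0
```

send_rows(series=[0,0,0,0,0,0,0.4,0,0,0,0,0,0,0.3,0,0,0,0,0,0,0.2,0,0,0,0,0,0,0,0,0,0,0,0,0,-1])

```text
time_s: 11.17
tool_pos: [0.4846, -0.1973, 0.0471]
tcp_rot: [180.0, -0.0, 15.2]
force: [-1.6, 1.1, 8.0]
opening: 0.0546
grip_force: 61.7
```

send_rows(series=[0,0,0,0,0,0,-1,0.2,0,-0.08,0,0,0,-1,0.5,0,-0.1,0,0,0,-1,0.8,0,-0.1,0,0,0,-1,1.15,0,-0.1,0,0,0,-1])

```text
time_s: 11.58
tool_pos: [0.4954, -0.194, 0.0472]
tcp_rot: [-180.0, 0.0, 15.2]
force: [-2.2, -0.6, 1.1]
opening: 0.0544
grip_force: 63.5
```

send_rows(series=[0,0,0,0,0,0,-1,0,0,0,0,0,0,-1,0,0,0,0,0,0,-1])

```text
time_s: 11.83
tool_pos: [0.4956, -0.1939, 0.0472]
tcp_rot: [-180.0, -0.0, 15.2]
force: [-0.6, 0.2, -0.4]
opening: 0.0542
grip_force: 63.4
```

send_rows(series=[0,0,-0.2,0,0,0,-1,0,0,-0.5,0,0,0,-1,0,0,-0.8,0,0,0,-1,0,0,-1.2,0,0,0,-1,0,0,-1.6,0,0,0,-1])

```text
time_s: 12.25
tool_pos: [0.4953, -0.1941, 0.0637]
tcp_rot: [180.0, 0.0, 15.2]
force: [-0.5, -0.3, -1.7]
opening: 0.0539
grip_force: 63.3
```

The board is free, with only its own weight on the wrist. I'll lift it and carry it to the tray.

send_rows(series=[0,0,-1.5,0,0,0,-1,0,0,-4.5,0,0,0,-1,0,0,-8,0,0,0,-1,0,0,-11,0,0,0,-1,0,0,-12.5,0,0,0,-1])

```text
time_s: 12.67
tool_pos: [0.4967, -0.1944, 0.1926]
tcp_rot: [179.8, -0.2, 15.2]
force: [0.8, -0.5, -0.6]
opening: 0.0547
grip_force: 63.8
```

send_rows(series=[0.3,-1,0,0,0,0,-1,1,-3,0,0,0,0,-1,2,-5.5,0,0,0,0,-1,3.1,-8.5,0,0,0,0,-1,4.2,-11.5,0,0,0,0,-1])

```text
time_s: 13.08
tool_pos: [0.505, -0.0707, 0.1876]
tcp_rot: [-180.0, 0.1, 15.1]
force: [1.2, -0.1, -2.1]
opening: 0.0546
grip_force: 63.7
```

send_rows(series=[1.1,-3,0,0,0,0,-1,2.2,-6,0,0,0,0,-1,3.3,-9,0,0,0,0,-1,4.4,-12,0,0,0,0,-1,5.5,-15,0,0,0,0,-1])

```text
time_s: 13.5
tool_pos: [0.5187, 0.089, 0.1876]
tcp_rot: [-180.0, 0.1, 15.2]
force: [0.5, 0.2, 0.0]
opening: 0.0543
grip_force: 63.7
```

send_rows(series=[1.1,-3,0,0,0,1,-1,2.1,-5.7,0,0,0,2.5,-1,3,-8,0,0,0,4,-1,3.7,-9.5,0,0,0,5.4,-1,3.9,-10,0,0,0,5.4,-1])

```text
time_s: 13.92
tool_pos: [0.53, 0.1979, 0.1876]
tcp_rot: [-179.9, 0.0, 10.0]
force: [-0.7, -0.4, -1.8]
opening: 0.0546
grip_force: 63.7
```

```bash
python3 - <<'E'
from fit import *
import cv2
im=[robot.snapshot(n)[:,:,::-1] for n in("scene","top")]
a=cv2.resize(cv2.convertScaleAbs(im[0],alpha=1.3)[100:190,245:345],None,fx=4,fy=4,interpolation=cv2.INTER_CUBIC)
b=cv2.resize(cv2.convertScaleAbs(im[1],alpha=1.4)[150:265,115:215],None,fx=4,fy=4,interpolation=cv2.INTER_CUBIC)
o=np.zeros((460,800,3),np.uint8);o[:360,:400]=a;o[:,400:]=b
cv2.imwrite("pics/g5.png",o)
s=robot.read_state();print(s["tool_pos"],s["tcp_rot"],s["force"],s["time_s"],s["opening"])
E
```

```text
[0.53019979 0.19496219 0.18750668] [-1.79993233e+02  7.87943446e-02  9.95413227e+00] [ 0.22012483 -1.20646248 -1.35970965] 14.0167 0.05540963236380568
```

View pics/g5.png

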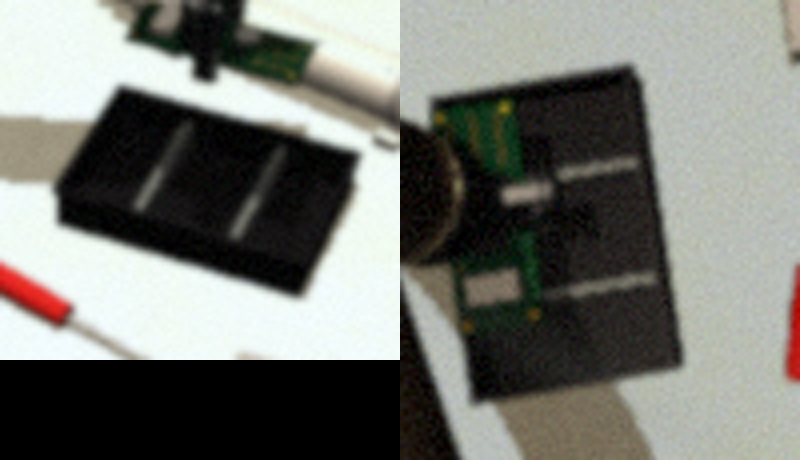

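The board is level over the tray, and the ribs are visible in both views. I'll check the alignment numerically.

```bash
python3 - <<'E'
from fit import *
for h in[(140,207),(188,122),(235,238),(283,152)]:print("rib",back("scene",(245+(h[0]-1.5)/4,100+(h[1]-1.5)/4),.03))
for h in[(440,118),(505,107),(467,327),(535,314)]:print("mark",back("top",(115+(h[0]-401.5)/4,150+(h[1]-1.5)/4),.1885))
E
```

```text
rib [0.49759425 0.13441766 0.03      ]
rib [0.47472452 0.25490102 0.03      ]
rib [0.58676724 0.14671562 0.03      ]
rib [0.56754167 0.26697331 0.03      ]
mark [0.59642418 0.22991976 0.1885    ]
mark [0.60361158 0.18720811 0.1885    ]
mark [0.45899942 0.20729903 0.1885    ]
mark [0.467239   0.16335306 0.1885    ]
```

send_rows(series=[0,0,2,0,0,0,-1,0,0.1,5,0,0,0,-1,0,0.1,8.5,0,0,0,-1,0,0.1,11.5,0,0,0,-1,0,0.1,13,0,0,0,-1])

```text
time_s: 14.43
tool_pos: [0.5292, 0.1896, 0.0545]
tcp_rot: [179.9, 0.3, 9.7]
force: [-0.5, -0.4, -0.6]
opening: 0.0544
grip_force: 63.7
```

send_rows(series=[0,0,0.4,0,0,0,-1,0,0,0.9,0,0,0,-1,0,0,1.3,0,0,0,-1,0,0,1.6,0,0,0,-1,0,0,1.8,0,0,0,-1])

```text
time_s: 14.85
tool_pos: [0.532, 0.1928, 0.041]
tcp_rot: [-180.0, -0.1, 9.8]
force: [0.4, -0.2, -0.1]
opening: 0.0546
grip_force: 63.7
```

send_rows(series=[0,0,0.1,0,0,0,-1,0,0,0.2,0,0,0,-1,0,0,0.3,0,0,0,-1,0,0,0.35,0,0,0,-1])

```text
time_s: 15.18
tool_pos: [0.5314, 0.1929, 0.037]
tcp_rot: [-180.0, -0.0, 9.8]
force: [-0.1, 0.1, -1.1]
opening: 0.0545
grip_force: 63.7
```

send_rows(series=[0,0,0.04,0,0,0,-1,0,0,0.08,0,0,0,-1,0,0,0.12,0,0,0,-1,0,0,0.14,0,0,0,-1,0,0,0.14,0,0,0,-1])

```text
time_s: 15.6
tool_pos: [0.5313, 0.1928, 0.0353]
tcp_rot: [180.0, 0.0, 9.8]
force: [-0.5, -0.4, -1.3]
opening: 0.055
grip_force: 63.7
```

send_rows(series=[0,0,0.04,0,0,0,-1,0,0,0.08,0,0,0,-1,0,0,0.1,0,0,0,-1,0,0,0.1,0,0,0,-1])

```text
time_s: 15.93
tool_pos: [0.5313, 0.1928, 0.0352]
tcp_rot: [180.0, -0.0, 9.8]
force: [-2.8, -1.1, 7.4]
opening: 0.0546
grip_force: 64.5
```

Contact with the ribs. I'll release.

send_rows(series=[0,0,-0.03,0,0,0,0.2,0,0,-0.06,0,0,0,0.35,0,0,-0.06,0,0,0,0.5,0,0,-0.06,0,0,0,0.65,0,0,-0.06,0,0,0,0.7])

```text
time_s: 16.35
tool_pos: [0.5314, 0.1929, 0.0349]
tcp_rot: [-180.0, -0.0, 9.8]
force: [-0.0, 0.3, 0.5]
opening: 0.0727
grip_force: 0.0
```

send_rows(series=[0,0,0,0,0,0,0.7,0,0,0,0,0,0,0.7,0,0,-0.5,0,0,0,0.7,0,0,-1.5,0,0,0,0.7,0,0,-3,0,0,0,0.7])

```text
time_s: 16.77
tool_pos: [0.5306, 0.1926, 0.0649]
tcp_rot: [180.0, 0.1, 9.8]
force: [-0.8, -0.4, -0.7]
opening: 0.0722
grip_force: 0.0
```

send_rows(series=[0,0,-3,0,0,0,0.7,0,0,-7,0,0,0,0.7,0,0,-11,0,0,0,0.7,0,0,-14,0,0,0,0.7,0,0,-16,0,0,0,0.7])

```text
time_s: 17.18
tool_pos: [0.5322, 0.1935, 0.2299]
tcp_rot: [-179.9, -0.3, 9.8]
force: [0.6, 0.7, 0.0]
opening: 0.0724
grip_force: 0.0
```

```bash
python3 - <<'E'
from fit import *
import cv2
im=[robot.snapshot(n)[:,:,::-1] for n in("scene","top")]
a=cv2.resize(cv2.convertScaleAbs(im[0],alpha=1.4)[110:245,180:350],None,fx=4,fy=4,interpolation=cv2.INTER_CUBIC)
cv2.imwrite("pics/g6.png",a)
s=robot.read_state();print(s["tool_pos"],s["force"],s["time_s"],s["opening"])
E
```

```text
[0.53301913 0.19380686 0.23022402] [ 0.30009079  0.14393549 -0.12966496] 17.2833 0.0724384830053746
```

View pics/g6.png

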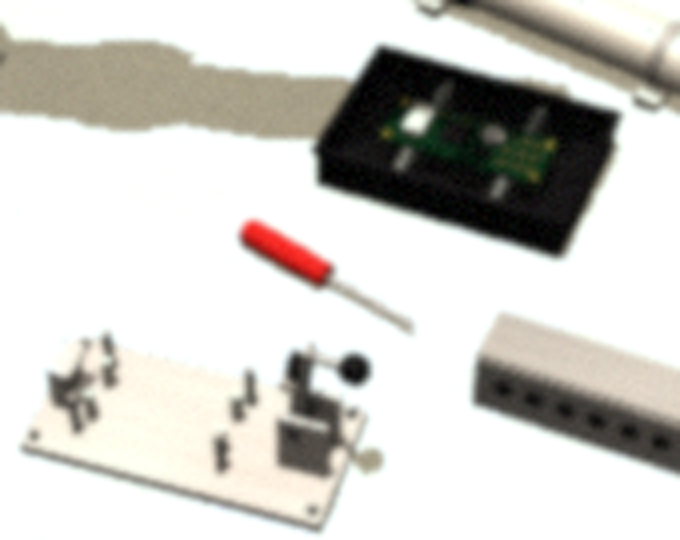

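The board lies lengthwise on both ribs in the tray, around (470,140), components up. The finger is still up with its knob at (353,370), and everything else is where it was.

```bash
python3 -c "
from cell import robot
print(robot.hand_in())"
```

```text
the job is handed in; nothing more can be done
None
```

The job is handed in: the hold-down finger stays up by itself and the board lies component side up on both ribs of the tray, though on the first try the knob slipped and the finger snapped back down onto the still-seated board.

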